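# Find the case that rattles

## Task

Swing both flaps of the small carton open, out past upright, and find which of the three sealed cases inside has a loose part: lift a case by its rib clear of the carton and shake it to and fro lengthwise, a few good strokes, so that a loose part knocks against both ends; put a quiet case back down flat in the carton. Bring the one that rattles to the green mat and finish while still holding it there in the gripper, about 12 cm above the mat, with either end of the case tipped down by about 30 degrees so that the loose part lies at the low end; the two quiet cases must be back (or still) in the carton. Leave the grease pot, the vee block and the bolt where they stand.

Things in the scene. Friction and masses are not known exactly. Their poses are not given: they have to be found in the camera images.
- carton: cardboard carton, fixed, 206 (own x) x 136 (own y) x 76 mm to the rim of the long sides, the ends (at +-x) cut down to 38 mm; board 4 mm. Origin: centre of underside, z up. Three cells, centres at x = -66, 0, +66 mm, each 63 x 128 mm, parted by dividers up to z = 32 mm. A case stands in each, long side along the carton's y, within 3 mm and 0.04 rad of centred; underside at z = 4 mm
- flap_left (a joint): angle of the flap on the carton's +y rim (rad): 0 closed flat, 1.57 upright, 2.6 widest; starts ajar at 0.75 to 1.1; light (1 N at its edge moves it), stays where it is left. A closed gripper lowered between the two flap edges (at least 55 mm apart) to 25 mm above the rim, then moved out over the rim and 30 mm on, pushes it open
- flap_right (a joint): the same for the flap on the -y rim
- flap_left_edge (a point): middle of the free edge of the left flap, which is 52 mm deep, 200 mm long along the carton's x, 4 mm thick; its hinge lies along the carton's x at y = +67 mm, z = 77 mm of the carton
- flap_right_edge (a point): the same for the right flap, hinge at y = -67 mm
- case_a: one of three sealed cases that look alike: grey body, blue lid. 50 (own x) x 112 (own y) x 38 mm high; on the lid a black grip rib 18 mm thick across x, 72 mm long along y, from z = 37 to 67 mm. Origin: centre of the underside, z up. 0.38 to 0.58 kg, 0.28 kg of it the steel part shut inside. Cells are random. Open to about 50 mm over a rib: the next is near
- case_b: one of three sealed cases that look alike: grey body, blue lid. 50 (own x) x 112 (own y) x 38 mm high; on the lid a black grip rib 18 mm thick across x, 72 mm long along y, from z = 37 to 67 mm. Origin: centre of the underside, z up. 0.38 to 0.58 kg, 0.28 kg of it the steel part shut inside. Cells are random. Open to about 50 mm over a rib: the next is near
- case_c: one of three sealed cases that look alike: grey body, blue lid. 50 (own x) x 112 (own y) x 38 mm high; on the lid a black grip rib 18 mm thick across x, 72 mm long along y, from z = 37 to 67 mm. Origin: centre of the underside, z up. 0.38 to 0.58 kg, 0.28 kg of it the steel part shut inside. Cells are random. Open to about 50 mm over a rib: the next is near
- inner_a (a joint): position (m) of the hidden steel part in case_a along the case's y, 0 = middle, end stops at -0.022, +0.022 (rests up to 3 mm short); stands for hearing it. Starts within 0.012 of 0. In two cases it is packed tight and never shifts; in one it is loose, slides from about 3 deg of tilt, and 50 mm strokes at 0.3 m/s throw it to either end, which shifts the wrist moment by about 0.1 N m
- inner_b (a joint): position (m) of the hidden steel part in case_b along the case's y, 0 = middle, end stops at -0.022, +0.022 (rests up to 3 mm short); stands for hearing it. Starts within 0.012 of 0. In two cases it is packed tight and never shifts; in one it is loose, slides from about 3 deg of tilt, and 50 mm strokes at 0.3 m/s throw it to either end, which shifts the wrist moment by about 0.1 N m
- inner_c (a joint): position (m) of the hidden steel part in case_c along the case's y, 0 = middle, end stops at -0.022, +0.022 (rests up to 3 mm short); stands for hearing it. Starts within 0.012 of 0. In two cases it is packed tight and never shifts; in one it is loose, slides from about 3 deg of tilt, and 50 mm strokes at 0.3 m/s throw it to either end, which shifts the wrist moment by about 0.1 N m
- mat: green plastic inspection mat with white corner marks, fixed flat on the bench, 130 x 130 x 4 mm; origin: centre of the underside. Obstacle behind it: a large blue radio in a tubular frame, fixed, filling x = 0.565 to 0.89, y = 0.24 to 0.68 m up to z = 0.352 m; swing in past it with the arm drawn back or high
- bench_vice: green-grey bench vice bolted to the front edge, fixed, an obstacle between mat and carton: from x = 0.12 to 0.564, y = -0.033 to 0.233 m at the widest, up to z = 0.198 m; carry over it
- toggle_jig: wooden board with a toggle clamp, fixed, right of the carton: x = 0.44 to 0.60, y = -0.47 to -0.25 m, up to z = 0.094 m
- grease_pot: green grease pot with a white lid, 71 mm across, 76 mm high, beyond the carton; loose, to be left alone; origin under its centre
- vee_block: steel vee block, 60 x 60 x 45 mm, ahead, between carton and mat; loose, to be left alone; origin under its centre
- bolt: steel bolt standing on its head, 34 mm across, 68 mm high, beyond the mat; loose, to be left alone; origin under its centre
Mind the look-alikes: they are no part of the job. Of the things like the mat, leave any that is black; of the rest the larger one is meant.

How it is judged:
By the outcome, as a careful person would: the job done as asked, in the order asked, and still so for the second after the job is handed in, while the arm keeps its last pose, push and grip.
It also fails if it takes over 72 s, if anything falls off the work surface, if the arm or the gripper's body presses on something with over 40 N, if the wrist force passes 120 N, or if a joint passes its speed limit or range.

## Robot

A 6-joint arm with a two-finger parallel gripper is mounted at the origin on a cart in front of the work surface, level with it; the furniture and walls round the work are solid. World frame = base frame: x ahead of the robot, y to its left, z up, the work surface at z = 0. Lengths are in m, angles in rad, forces in N, time in s.
With the tool pointing down it reaches from about 0.275 to 0.825 m from the base axis. Payload 4.9 kg.
Tool frame: the origin (TCP) lies midway between the tips of the shut fingers; the grasp point (between the pads) lies 19 mm behind it (bot.grip_depth is the distance from the TCP to the grasp point, in m); z points along the fingers, y is the line along which they close (so a half turn about z gives the same grasp; the last joint's range is limited). The gripper opens to 85 mm and grips with 20 to 120 N. Pads are 22 mm wide; open, the fingers measure 114 mm over their backs; the gripper's body (76 mm by 85 mm) begins 54 mm behind the grasp point. The pads swing forward as they close: fully open they stand 13 mm farther back than shut.
Start: joints at [-1.388, 0.326, -0.193, 1.052, 0, 1.437], TCP at [0.171, -0.523, 0.231] pointing down, gripper open.
Joint ranges: [-2.65, 2.65], [-0.97, 1.79], [-1.3, 1.35], [-1.93, 2.1], [-1.47, 1.37], [-3.14, 3.14]. Speed limits (rad/s): [2.57, 2.57, 3.14, 3.14, 3.14, 3.14].

## Interface

Orientations are given as a unit quaternion [w, x, y, z].
In Python, from cell import bot gives the robot as it stands. Calls block until the motion is done:
- bot.move_pose(position, orientation): joint-space move of the TCP to a pose.
- bot.move_linear(position, speed=0.15, rotation=None, until_force=None): straight line of the TCP; rotation=None keeps the orientation; speed is the mean speed in m/s. With until_force (N) it stops when the force on the tool has changed by that much, and returns True; else False.
- bot.goto_joints(angles): joint-space move.
- bot.set_gripper(opening, grasp_force=None): opening from 0.0 (shut) to 1.0 (fully open); grasp_force is the grip in N (None keeps the last); returns when the fingers have stopped.
- bot.wait(seconds).
- bot.solve_ik(position, orientation): joint angles nearest the present ones, or None.
- bot.camera(name): name is "side" or "top" or "wrist"; returns the picture (384x512x3 uint8, red, green, blue); there is no depth.
- bot.calibration(name): a dict with "mtx" (3x3 intrinsics, pixels), "extrinsics" (4x4, takes a point from world to camera coordinates); the wrist camera has in their place "hand_eye" (4x4, takes a point from camera to tool coordinates, whose origin is the TCP and whose axes are the flange's). Camera axes: x right, y down, z forward; pixel columns grow to the right and rows downward; lengths in m; the calibration is good to about 2 mm. A picture is of the moment at which its call begins: read the wrist's pose just before it. calibration takes no time and is no camera call.
A pose or a line that the arm cannot do raises bot.PlanningError and nothing moves.
- bot.close_job(): hands the job in; it is judged then, once.
Trained networks look in the newest picture that a camera, given by its name, has taken for a name from the list of things; names that differ only in an ending like _2 or _b are one class to them, and where a whole thing is asked for, a point or a joint stands for the part that bears it (a point fixed in the world has none). Each returns a list of dicts, best first, with "confidence" (0 to 1); they miss things now and then, are a little off and sometimes report something else, mostly with a low value. They report only what shows in the picture. A call takes as long as a camera call. They do not tell look-alikes from the thing itself.
- bot.search_frame(camera, thing): "bbox" ([left, top, width, height] in pixels, round what is visible of it).
Readings, each from a call of its own:
- bot.read_clock(): time.
- bot.read_joint_positions(): joint angles.
- bot.read_joint_vel(): joint speeds.
- bot.read_joint_efforts(): joint torques, N m.
- bot.read_position(): TCP position.
- bot.read_tool_rot(): TCP orientation.
- bot.read_ft_force(): force on the tool from outside, world axes, zero at the start.
- bot.read_moment(): the same for the moment, N m.
- bot.read_gripper_width(): opening from 0.0 (shut) to 1.0 (fully open).
- bot.read_finger_force(): force on a finger pad.
Only numpy, scipy, OpenCV 4.12 (cv2) and the standard library are available. Lean on these libraries where they do the work, as an engineer would, in place of code of your own. Each camera call takes 0.05 s, during which the arm holds its last target. There are 200 camera calls.

## Working session

There is one attempt and no reset: what is moved stays moved. The work goes in short steps, each a Python script; the robot and the scene stay as the last script left them, time stands still between calls to the robot, and variables do not carry over. Pictures are saved under pics/ and viewed, at most 10 in all, crops included, and the job is handed in when it is done.

```bash
ls; mkdir -p pics; python3 - <<'E'
from cell import bot
import cv2,numpy as np
for n in ("top","side"):
    im=bot.camera(n); cv2.imwrite(f"pics/{n}0.png",im[:,:,::-1])
    c=bot.calibration(n); print(n,np.round(c["mtx"],1).tolist(),np.round(c["extrinsics"],4).tolist())
    for t in ("carton","mat","flap_left","case_a","grease_pot","vee_block","bolt"):
        print(t,[(d["bbox"],round(d["confidence"],2)) for d in bot.search_frame(n,t)[:4]])
print(bot.read_clock(),bot.read_tool_rot(),bot.calibration("wrist")["hand_eye"].tolist() if hasattr(bot.calibration("wrist")["hand_eye"],"tolist") else bot.calibration("wrist"))
a=cv2.imread("pics/top0.png");cv2.imwrite("pics/top0b.png",cv2.resize(a,(800,600)))
E
```

```text
pics
top [[426.9, 0.0, 251.0], [0.0, 426.9, 195.3], [0.0, 0.0, 1.0]] [[-0.0656, -0.9978, -0.0036, 0.1431], [-0.9714, 0.0647, -0.2284, 0.5622], [0.2281, -0.0115, -0.9736, 1.348], [0.0, 0.0, 0.0, 1.0]]
carton [([291.9, 155.8, 58.7, 73.4], 0.73)]
mat [([100.0, 251.6, 33.3, 28.9], 0.92), ([137.2, 216.8, 31.9, 32.7], 0.81), ([189.6, 212.1, 37.4, 37.3], 0.74)]
flap_left [([293.5, 164.5, 28.1, 60.7], 0.77)]
case_a [([305.8, 168.3, 25.7, 19.8], 0.89), ([311.6, 186.0, 27.6, 18.6], 0.82), ([317.3, 208.1, 25.2, 12.5], 0.76)]
grease_pot [([306.3, 130.0, 27.9, 26.9], 0.84)]
vee_block [([238.3, 150.9, 22.5, 22.9], 0.65)]
bolt [([221.2, 170.2, 6.7, 11.8], 0.59)]
side [[387.3, 0.0, 250.1], [0.0, 387.3, 196.3], [0.0, 0.0, 1.0]] [[-0.8185, -0.5743, 0.011, 0.5329], [-0.3832, 0.5317, -0.7552, 0.1817], [0.4279, -0.6224, -0.6554, 1.3374], [0.0, 0.0, 0.0, 1.0]]
carton [([255.5, 138.2, 59.2, 40.4], 0.79)]
mat [([226.6, 221.6, 44.7, 31.0], 0.95), ([199.0, 255.1, 30.8, 30.2], 0.84), ([195.1, 298.6, 39.1, 33.9], 0.82)]
flap_left [([260.0, 147.9, 47.9, 27.3], 0.8)]
case_a [([300.2, 165.3, 10.2, 9.3], 0.39)]
grease_pot [([244.2, 139.1, 10.7, 22.4], 0.81)]
vee_block [([218.8, 171.5, 14.9, 23.1], 0.72), ([267.2, 135.9, 46.4, 22.3], 0.16)]
bolt [([213.6, 194.4, 10.0, 15.2], 0.65)]
0.8 [ 2.09655372e-05  9.87480921e-01  1.57738486e-01 -7.49545939e-06] [[-2.8263257386719607e-05, -0.963835248947121, -0.26649880316472196, 0.06704224528350217], [0.9999994313312948, -0.0003113516160143804, 0.0010199986558621704, -0.0009007071908301301], [-0.001066085491429921, -0.2664986227867081, 0.963834709643989, -0.1415431292168547], [0.0, 0.0, 0.0, 1.0]]
```

View pics/top0b.png

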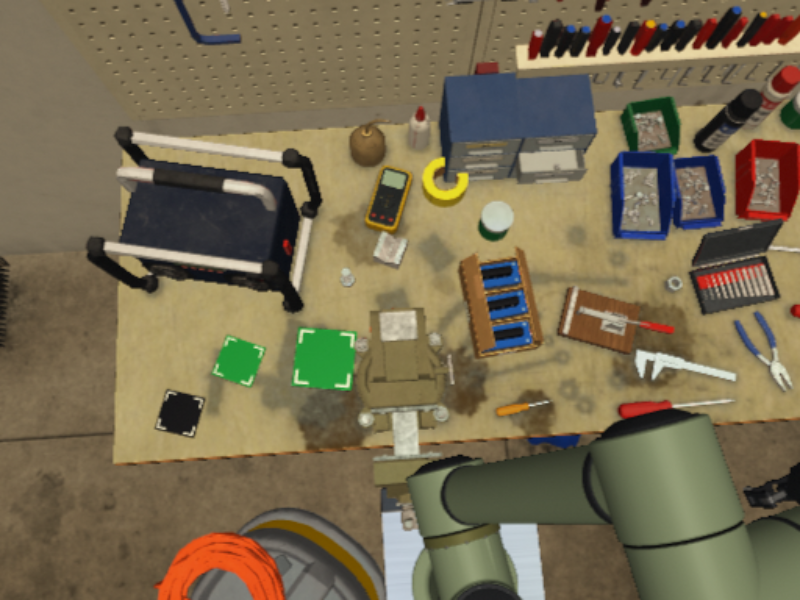

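```bash
python3 - <<'E'
import cv2
a=cv2.imread("pics/top0.png")
x=cv2.resize(a[120:240,280:360],(400,600),interpolation=cv2.INTER_CUBIC)
y=cv2.resize(a[200:290,90:240],(400,240),interpolation=cv2.INTER_CUBIC)
import numpy as np
o=np.zeros((600,800,3),np.uint8);o[:,:400]=x;o[:240,400:]=y
cv2.imwrite("pics/crop1.png",o)
E
```

```text
(no output)
```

View pics/crop1.png

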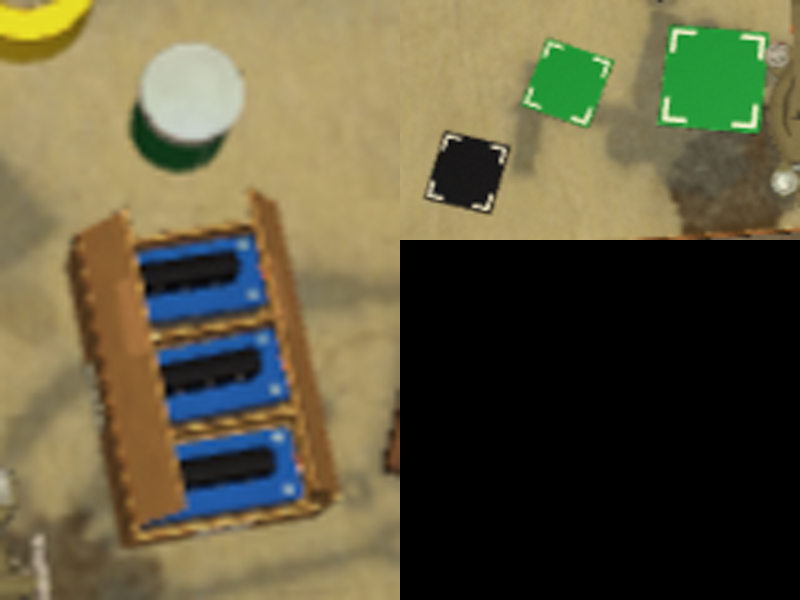

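The picture shows these candidates (800×600 view):
- **Mats:** black at (180,412), small green at (239,360) and large green at (325,358). I choose the large green one; the crop confirms it is green and larger.
- **Carton:** only one, at (500,303), with the grease pot at (496,220) beyond it. The left flap leans in over the rib ends.

Next I compute the positions and move the wrist camera over the carton.

```bash
cat > h.py <<'E'
from cell import bot
import numpy as np, cv2
from scipy.spatial.transform import Rotation as R
def q(r): v=r.as_quat(); return [v[3],v[0],v[1],v[2]]
def rot(qq): return R.from_quat([qq[1],qq[2],qq[3],qq[0]])
def cam(n):
    c=bot.calibration(n); K=np.array(c["mtx"])
    if n=="wrist":
        T=np.eye(4);T[:3,:3]=rot(bot.read_tool_rot()).as_matrix();T[:3,3]=bot.read_position()
        E=np.linalg.inv(T@np.array(c["hand_eye"]))
    else: E=np.array(c["extrinsics"])
    return K,E
def px2w(K,E,uv,z):
    d=E[:3,:3].T@np.linalg.solve(K,[uv[0],uv[1],1]); o=-E[:3,:3].T@E[:3,3]
    return o+d*(z-o[2])/d[2]
def w2px(K,E,p):
    c=E[:3,:3]@np.asarray(p)+E[:3,3]; return (K@c/c[2])[:2]
def down(yaw):  # tool pointing down, tool y along world direction yaw (mod pi)
    y=np.array([np.cos(yaw),np.sin(yaw),0]);z=np.array([0,0,-1.]);x=np.cross(y,z)
    return R.from_matrix(np.c_[x,y,z])
E
python3 - <<'E'
from h import *
K,E=cam("top")
r=[px2w(K,E,p,0.071) for p in ((327.4,173),(332.4,192.4),(335,213))]
print(np.round(r,3))
d=r[0]-r[2]; yaw=np.arctan2(d[1],d[0]); print("yaw",yaw)
c=r[1]+0.036*np.array([-np.sin(yaw),np.cos(yaw),0]); print("carton c",c)
# mat via colour
im=bot.camera("top").astype(int); g=(im[:,:,1]>im[:,:,0]+50)&(im[:,:,1]>im[:,:,2]+50); g[:, :183]=0;g[:,235:]=0;g[:205]=0;g[255:]=0
cs=cv2.findContours(g.astype(np.uint8),0,2)[0]; m=max(cs,key=cv2.contourArea); rr=cv2.minAreaRect(m); print(rr)
print("mat",px2w(K,E,rr[0],.004),[np.round(px2w(K,E,p,.004),3).tolist() for p in cv2.boxPoints(rr)])
for n,p,z in (("pot",(317.5,139),.076),("vee",(249.5,162),.04),("bolt",(221.5,175),.04)): print(n,px2w(K,E,p,z))
for yw in (yaw,yaw+np.pi):
  for dx in (-0.08,0.08): pass
  Rt=down(yw); p=c.copy();p[2]=.30; print(bot.solve_ik(p,q(Rt)), Rt.as_matrix()[:,0])
E
```

```text
[[ 0.628 -0.153  0.071]
 [ 0.561 -0.163  0.071]
 [ 0.492 -0.164  0.071]]
yaw 0.07518159889714435
carton c [ 0.55822612 -0.12689532  0.071     ]
((207.22760009765625, 229.26898193359375), (38.533103942871094, 37.86874008178711), 4.763641834259033)
mat [0.47629168 0.26120112 0.004     ] [[0.422, 0.333, 0.004], [0.551, 0.319, 0.004], [0.531, 0.188, 0.004], [0.403, 0.205, 0.004]]
pot [ 0.74832165 -0.13170485  0.076     ]
vee [0.69378923 0.102959   0.04      ]
bolt [0.65386897 0.2012496  0.04      ]
[-0.35244359  0.33503897 -0.00404739  1.23170996  0.          1.14317114] [-0.07511079  0.99717519  0.        ]
[-0.35244359  0.33503897 -0.00404739  1.23170996  0.         -1.99842152] [ 0.07511079 -0.99717519  0.        ]
```

```bash
python3 - <<'E'
from h import *
bot.move_pose([.558,-.127,.24],q(down(.075)))
K,E=cam("wrist"); im=bot.camera("wrist"); np.savez("w1.npz",K=K,E=E,im=im)
cv2.imwrite("pics/w1.png",im[:,:,::-1]); print(bot.read_clock())
for t in ("case_a","carton","flap_left","flap_right"): print(t,[(np.round(d["bbox"]).tolist(),round(d["confidence"],2)) for d in bot.search_frame("wrist",t)[:4]])
E
```

```text
2.8917
case_a [([177.0, 137.0, 49.0, 73.0], 0.97), ([290.0, 134.0, 47.0, 75.0], 0.91), ([238.0, 140.0, 46.0, 72.0], 0.75)]
carton [([149.0, 102.0, 225.0, 130.0], 0.58)]
flap_left [([148.0, 102.0, 226.0, 37.0], 0.89)]
flap_right [([288.0, 135.0, 49.0, 76.0], 0.74), ([160.0, 216.0, 206.0, 18.0], 0.58)]
```

View pics/w1.png

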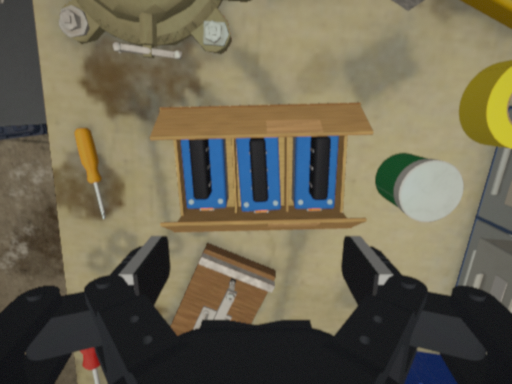

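The wrist view shows the left flap along the top (rows 103–138) and the right flap at row 225. The three cases have their lids' near ends at (205,208), (261,212) and (314,208). I use these to refine the pose, then open both flaps.

```bash
python3 - <<'E'
from h import *
d=np.load("w1.npz");K,E=d["K"],d["E"]
L=[px2w(K,E,p,.042) for p in ((205,208),(261,212),(314,208))]; print(np.round(L,3))
D=[px2w(K,E,p,.032) for p in ((236,209),(288,209))]; print("dividers",np.round(D,3))
F=[px2w(K,E,p,.077) for p in ((152,137),(371,133))]; print("flapL edge@rim",np.round(F,3))
yaw=.075; c=np.mean([L[0],L[1],L[2]],axis=0)+.056*np.array([-np.sin(yaw),np.cos(yaw),0]); print("c",c)
c=c*.5+.5*np.array([.558,-.127,.042])
yv=np.array([-np.sin(yaw),np.cos(yaw),0]); 
def P(y,z): p=c+yv*y; p[2]=z; return p
bot.set_gripper(0.0)
bot.move_linear(P(0,.101),.2)
bot.move_linear(P(.102,.101),.15)
bot.move_linear(P(.08,.15),.25)
bot.move_linear(P(.0,.15),.25)
bot.move_linear(P(0,.101),.2)
bot.move_linear(P(-.102,.101),.15)
bot.move_linear(P(-.08,.15),.25)
bot.set_gripper(.6,90)
bot.move_linear(P(-.03,.24),.3)
K,E=cam("wrist"); im=bot.camera("wrist"); np.savez("w2.npz",K=K,E=E,im=im)
cv2.imwrite("pics/w2.png",im[:,:,::-1]); print(bot.read_clock(),c,bot.read_gripper_width())
E
```

```text
[[ 0.498 -0.181  0.042]
 [ 0.568 -0.181  0.042]
 [ 0.633 -0.171  0.042]]
dividers [[ 0.536 -0.183  0.032]
 [ 0.603 -0.178  0.032]]
flapL edge@rim [[ 0.447 -0.094  0.077]
 [ 0.673 -0.073  0.077]]
c [ 0.56236141 -0.12143703  0.042     ]
9.0417 [ 0.5601807  -0.12421851  0.042     ] 0.6003659694091025
```

View pics/w2.png

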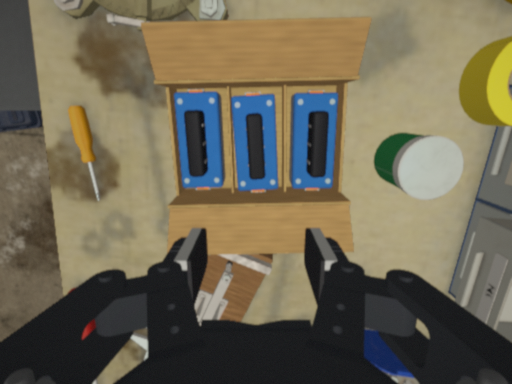

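Both flaps are open past upright and the three lids are fully visible, at about (201,140), (254,142) and (314,140). I segment the lids next.

```bash
python3 - <<'E'
from h import *
d=np.load("w2.npz");K,E,im=d["K"],d["E"],d["im"].astype(int)
b=((im[:,:,2]>im[:,:,0]+50)).astype(np.uint8); b[:80]=0;b[205:]=0;b[:,:165]=0;b[:,350:]=0
cs=sorted([c for c in cv2.findContours(b,0,2)[0] if cv2.contourArea(c)>1000],key=lambda c:c[:,0,0].mean())
out=[]
for c in cs:
    p=np.array([px2w(K,E,u,.042)[:2] for u in c[:,0]])*1000
    (cx,cy),s,a=cv2.minAreaRect(p.astype(np.float32))
    bp=cv2.boxPoints(((cx,cy),s,a)); e=[bp[1]-bp[0],bp[2]-bp[1]]; e=max(e,key=np.linalg.norm)
    th=np.arctan2(e[1],e[0]); th=(th-np.pi/2+np.pi/2)%np.pi-np.pi/2  # yaw of case x mod pi
    print(round(cx,1),round(cy,1),np.round(s,1),round(float(th),3)); out.append([cx/1000,cy/1000,th])
    # rib dark top
    x,y,w,h=cv2.boundingRect(c); sub=im[y:y+h,x:x+w].sum(2)<150; vv,uu=np.nonzero(sub); print("rib px",uu.min()+x,uu.max()+x,vv.min()+y,vv.max()+y)
np.save("cases.npy",out)
E
```

```text
495.0 -125.5 [ 49.5 109.1] 0.1
rib px 185 206 111 175
560.1 -123.9 [ 48.1 109.5] 0.134
rib px 247 264 114 178
627.9 -116.2 [ 49.4 109.1] 0.085
rib px 307 327 112 176
```

```bash
cat >> h.py <<'E'
C=np.load("cases.npy")
def grab(i):
    x,y,th=C[i]; r=down(th)
    bot.move_linear([x,y,.17],.3,rotation=q(r))
    hit=bot.move_linear([x,y,.048],.15,until_force=15)
    bot.set_gripper(0.0,90)
    print("grab",i,hit,bot.read_position(),bot.read_gripper_width(),bot.read_finger_force())
    bot.move_linear([x,y,.10],.12); bot.move_linear([x,y,.25],.25)
    print("lift force",np.round(bot.read_ft_force(),2),"w",bot.read_gripper_width())
def shake(i,n=6):
    x,y,th=C[i]; a=np.array([-np.sin(th),np.cos(th),0]); ax=np.array([np.cos(th),np.sin(th),0]); p=np.array([x,y,.25]); M=[]
    s=1
    for k in range(n):
        bot.move_linear(p+a*.025*s,.3); bot.wait(.2)
        M.append(round(float(np.mean([ax@np.array(bot.read_moment()) for _ in range(5)])),4)); s=-s
    bot.move_linear(p,.2)
    print("moments",M,"t",bot.read_clock()); return M
def put(i):
    x,y,th=C[i]
    bot.move_linear([x,y,.10],.25); bot.move_linear([x,y,.054],.12)
    hit=bot.move_linear([x,y,.046],.04,until_force=6); print("put",hit,bot.read_position())
    bot.set_gripper(.6); bot.move_linear([x,y,.17],.3)
E
python3 - <<'E'
from h import *
grab(1); shake(1); print(bot.read_gripper_width(),bot.read_clock())
im=bot.camera("wrist"); cv2.imwrite("pics/w3.png",im[:,:,::-1])
E
```

```text
grab 1 False [ 0.56097222 -0.12410071  0.04914493] 0.19230685209596365 88.8316798210144
lift force [-0.82  0.34 -5.44] w 0.18976171679715925
moments [-0.0989, 0.0571, -0.0419, 0.0602, -0.0381, 0.0438] t 15.4667
0.18846386296489773 15.4667
```

View pics/w3.png

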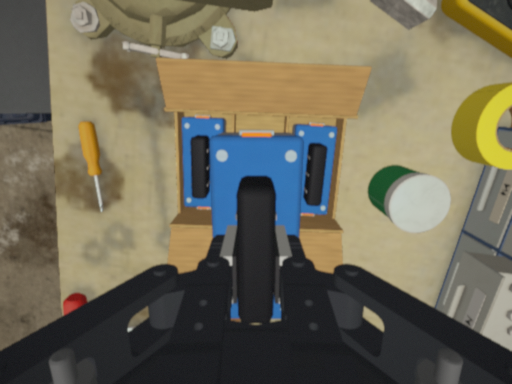

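The case is held squarely and well clear of the carton. Its moment flips by about 0.1 N m with each stroke, which fits a loose part. I'll confirm that the offset lasts and isn't just dynamic.

```bash
python3 - <<'E'
from h import *
x,y,th=C[1]; a=np.array([-np.sin(th),np.cos(th),0]); ax=np.array([np.cos(th),np.sin(th),0]); p=np.array([x,y,.25])
for s in (1,-1,1,-1):
    bot.move_linear(p+a*.025*s,.3); m=[]
    for k in range(4):
        bot.wait(.2); m.append(round(float(np.mean([ax@np.array(bot.read_moment()) for _ in range(5)])),3))
    print(s,m)
print(bot.read_clock())
# mat plan
m=np.array([.476,.263,0]); gd=.0
for yawc in (0,-.1,.1,.2):
  for flip in (0,np.pi):
    for t in (30,-30):
      r0=down(yawc+np.pi/2+flip)   # tool y along world y
      R1=R.from_rotvec(np.deg2rad(t)*np.array([-np.sin(yawc),np.cos(yawc),0]))*r0
      z=R1.as_matrix()[:,2]; o=m+[0,0,.126]; tcp=o-z*.043
      j=bot.solve_ik(tcp,q(R1)); j2=bot.solve_ik([.476,.263,.33],q(r0))
      print(yawc,round(flip,1),t,np.round(z,2),np.round(tcp,3),None if j is None else np.round(j,2),None if j2 is None else np.round(j2,2))
E
```

```text
1 [0.028, 0.029, 0.037, 0.008]
-1 [0.108, 0.084, 0.054, 0.053]
1 [-0.044, -0.042, -0.101, -0.031]
-1 [0.137, 0.082, 0.065, 0.07]
19.9167
0 0 30 [-0.5   0.   -0.87] [0.498 0.263 0.163] [0.28 0.81 0.31 1.58 0.14 0.24] [ 0.37  0.27 -0.02  1.28  0.    0.37]
0 0 -30 [ 0.5   0.   -0.87] [0.454 0.263 0.163] [ 0.53  0.1  -0.85  0.16 -0.26  0.47] [ 0.37  0.27 -0.02  1.28  0.    0.37]
0 3.1 30 [-0.5   0.   -0.87] [0.498 0.263 0.163] [ 0.28  0.81  0.31  1.58  0.14 -2.9 ] [ 0.37  0.27 -0.02  1.28  0.   -2.77]
0 3.1 -30 [ 0.5  -0.   -0.87] [0.454 0.263 0.163] [ 0.53  0.1  -0.85  0.16 -0.26 -2.67] [ 0.37  0.27 -0.02  1.28  0.   -2.77]
-0.1 0 30 [-0.5   0.05 -0.87] [0.497 0.261 0.163] [0.26 0.79 0.28 1.55 0.18 0.31] [ 0.37  0.27 -0.02  1.28  0.    0.47]
-0.1 0 -30 [ 0.5  -0.05 -0.87] [0.455 0.265 0.163] [ 0.57  0.13 -0.81  0.21 -0.31  0.6 ] [ 0.37  0.27 -0.02  1.28  0.    0.47]
-0.1 3.1 30 [-0.5   0.05 -0.87] [0.497 0.261 0.163] [ 0.26  0.79  0.28  1.55  0.18 -2.83] [ 0.37  0.27 -0.02  1.28  0.   -2.67]
-0.1 3.1 -30 [ 0.5  -0.05 -0.87] [0.455 0.265 0.163] [ 0.57  0.13 -0.81  0.21 -0.31 -2.54] [ 0.3
[... 332 characters left out ...]
.3   0.82  0.34  1.6   0.1  -2.96] [ 0.37  0.27 -0.02  1.28  0.   -2.87]
0.1 3.1 -30 [ 0.5   0.05 -0.87] [0.455 0.261 0.163] [ 0.49  0.08 -0.88  0.12 -0.19 -2.8 ] [ 0.37  0.27 -0.02  1.28  0.   -2.87]
0.2 0 30 [-0.49 -0.1  -0.87] [0.497 0.267 0.163] [0.33 0.83 0.36 1.62 0.06 0.11] [ 0.37  0.27 -0.02  1.28  0.    0.17]
0.2 0 -30 [ 0.49  0.1  -0.87] [0.455 0.259 0.163] [ 0.45  0.06 -0.9   0.1  -0.12  0.22] [ 0.37  0.27 -0.02  1.28  0.    0.17]
0.2 3.1 30 [-0.49 -0.1  -0.87] [0.497 0.267 0.163] [ 0.33  0.83  0.36  1.62  0.06 -3.03] [ 0.37  0.27 -0.02  1.28  0.   -2.97]
0.2 3.1 -30 [ 0.49  0.1  -0.87] [0.455 0.259 0.163] [ 0.45  0.06 -0.9   0.1  -0.12 -2.93] [ 0.37  0.27 -0.02  1.28  0.   -2.97]
```

```bash
python3 - <<'E'
from h import *
x,y,th=C[1]; a=np.array([-np.sin(th),np.cos(th),0]); ax=np.array([np.cos(th),np.sin(th),0]); p=np.array([x,y,.25])
for s in (1,-1,1,-1):
    bot.move_linear(p+a*.025*s,.3); bot.wait(.4); m=[]
    for k in range(14): bot.wait(.05); m.append(ax@np.array(bot.read_moment()))
    print(s,np.mean(m),np.std(m))
print(bot.read_clock(),bot.read_gripper_width())
E
```

```text
1 -0.05713517836589555 0.031020713775213045
-1 0.0720635940678956 0.031210498214834424
1 -0.03729502225756854 0.031034200828709974
-1 0.06027038502382059 0.027722103425804726
25.5833 0.1897691684329707
```

The offset holds when still: about −0.047 against +0.066 N m, a steady 0.11 N m shift. So the middle case is the loose one. I'll carry it over the vice to the mat.

```bash
cat > carry.py <<'E'
from h import *
x,y,th=C[1]
bot.move_linear([x,y,.345],.2)
bot.move_linear([.46,.05,.35],.2,rotation=q(down(.8)))
bot.move_linear([.45,.27,.35],.2,rotation=q(down(np.pi/2)))
R1=R.from_rotvec(np.deg2rad(-30)*np.array([0,1,0]))*down(np.pi/2); z=R1.as_matrix()[:,2]
tcp=np.array([.476,.270,.130])-z*.045
bot.move_linear(tcp+[0,0,.16],.12,rotation=q(R1))
hit=bot.move_linear(tcp,.1,until_force=12)
print(hit,tcp,bot.read_position(),bot.read_gripper_width(),bot.read_ft_force(),bot.read_clock())
for n in ("top","side","wrist"):
    im=bot.camera(n); cv2.imwrite(f"pics/{n}9.png",im[:,:,::-1])
t=cv2.imread("pics/top9.png")[110:290,150:390]; s=cv2.imread("pics/side9.png")[110:290,150:390]
cv2.imwrite("pics/fin.png",cv2.resize(np.vstack([t,s]),(400,600),interpolation=cv2.INTER_CUBIC))
E
python3 carry.py
```

```text
False [0.4535     0.27       0.16897114] [0.4539477  0.27024917 0.16963271] 0.18897762443770671 [ 0.32619547 -0.42657044 -4.03908956] 31.1
```

View pics/fin.png

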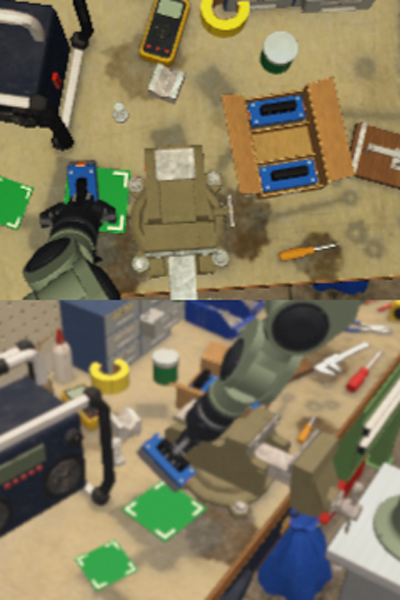

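View pics/wrist9.png

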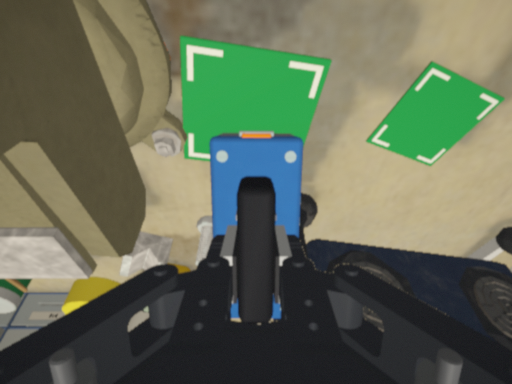

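The tipped case hangs over the large green mat at about (255,185) in the wrist view. The two quiet cases are still in the carton, both flaps are open, and the pot, vee block and bolt haven't moved. I'm handing in.

```bash
python3 - <<'E'
from cell import bot
bot.wait(.5); print(bot.read_joint_vel(), bot.close_job())
E
```

```text
the job is handed in; nothing more can be done
[-1.52808372e-04  1.10535267e-03  4.42131173e-04 -1.39881356e-03
  4.37101451e-05 -2.38471646e-04] None
```

The job is handed in: the middle case rattled (the wrist moment shifted by about 0.11 N m), so I never lifted the other two; it is held about 12 cm over the large green mat, tipped 30°, at about 32 of the 72 s.

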